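Square up a stack of blanks in the drilling fixture

TASK

The hold-down of the drilling fixture was snapped shut on a crooked stack of blanks. Flip its pawl lever so that it springs up, take the pine block and tap the blanks gently with it until all five lie flush against both fences, lay the block back on the bench clear of the fixture, and press the hold-down onto the squared stack so that it stays shut with its foot bearing on it. Only the wood may touch the blanks, not the gripper, and leave the other tools where they lie.

Things in the scene. Friction and masses are not known exactly. Their poses are not given: they have to be found in the camera images.
- jig: Bolted-down stack-drilling fixture: dark steel base 16 mm thick, two fences, toothed column, hold-down arm. Origin: bench height under the centre of a squared stack (home). z up, x to the far fence and column, y to the left fence. The base spans x -29 to 99, y -38 to 66 mm, so a squared stack's near (-x) and right (-y) edges overhang it by 6 and 7 mm; bare bench lies beside them.
- fence_far: Ground steel bar, 10 x 80 x 30 mm, upright on the base behind the stack. Its inner face is the jig plane x = +35 mm; its top is 46 mm above the bench. Origin: centre of its underside (jig x = 40, y = 0, z = 16 mm); axes as the jig's. Tapping at up to 0.1 m/s is gentle on it; above 0.15 m/s the stack strikes it too hard.
- fence_left: Ground steel bar, 62 x 10 x 30 mm, upright on the base left of the stack. Its inner face is the jig plane y = +45 mm; top 46 mm above the bench. Origin: centre of its underside (jig x = 2, y = 50, z = 16 mm); axes as the jig's.
- holddown (a joint): Height of the hold-down (m): 0 = shut as found, +0.024 = fully up, -0.008 lowest. Its toothed column slides up and down at jig x 62, y 0 mm; its arm reaches over the far fence to the stack's middle. A spring (6 N net) lifts it; the pawl lets it go down in 4 mm clicks but not up (after a push it may come back up to 4 mm). Tripped, it springs up by itself; let go, it latches anew.
- knob_top (a point): Centre of the top of the round black knob (34 mm across) on the arm's end, over the stack's middle (jig x 0, y 0), 106 mm above the bench at hold-down reading 0. Pressed straight down: about 7 N moves it; from where the foot meets the stack (reading near +0.005) the force grows from about 9 N by 0.7 N a mm to some 18 N at the lower stop.
- foot: Round rubber foot, 28 mm across and 8 mm thick, on a sprung stem under the arm, at jig x = 0, y = 0; it can yield about 11 mm. Origin: centre of its underside, which rests on the top blank at the start (41 mm above the bench) and bears on it with some 6 N.
- pawl (a joint): Angle of the pawl and its flip lever (rad): about 0 = engaged in the teeth, above about 0.16 = tripped (teeth free), end stop 0.30. Its spring always returns it to the teeth. Pivot along the jig's x axis at jig x = 62, y = -14, z = 58 mm, on the right side of the column.
- pawl_tab (a point): Centre of the right (-y) face of the upright dark thumb tab at the end of the pawl's flip lever: 18 mm wide (jig x), 5 mm thick, 24 mm tall, at jig x = 62, y = -32, z = 100 mm when engaged. Pushing it towards the column (jig +y) by 7 to 9 mm trips the pawl; this takes some 3 to 6 N.
- pine_block: Pine block, 45 (x) x 85 (y) x 30 (z) mm, about 60 g, lying on the bench to the right. Origin: centre of its underside. Taken across its 45 mm width, either 45 x 30 mm end serves to tap with.
- caliper: Steel caliper, 74 x 190 x 8 mm, a bystander on the left. Origin: centre of its underside.
- screwdriver: Screwdriver with amber handle, 29 x 221 x 29 mm, a bystander on the left. Origin: centre of its underside.
- blank_1: Aluminium bracket blank, the lowest of a stack of five equal ones: 70 (x) x 90 (y) x 5 (z) mm, 85 g. Origin: centre of its underside, 16 mm above the bench. At the start it lies 5 to 15 mm short of both fences and turned by up to 0.07 rad; home is x = 0, y = 0 of the jig, with its far edge on the far fence and its left edge on the left fence.
- blank_2: Aluminium bracket blank, second from below of a stack of five equal ones: 70 (x) x 90 (y) x 5 (z) mm, 85 g. Origin: centre of its underside, 21 mm above the bench. At the start it lies 5 to 15 mm short of both fences and turned by up to 0.07 rad; home is x = 0, y = 0 of the jig, with its far edge on the far fence and its left edge on the left fence.
- blank_3: Aluminium bracket blank, the middle one of a stack of five equal ones: 70 (x) x 90 (y) x 5 (z) mm, 85 g. Origin: centre of its underside, 26 mm above the bench. At the start it lies 5 to 15 mm short of both fences and turned by up to 0.07 rad; home is x = 0, y = 0 of the jig, with its far edge on the far fence and its left edge on the left fence.
- blank_4: Aluminium bracket blank, second from above of a stack of five equal ones: 70 (x) x 90 (y) x 5 (z) mm, 85 g. Origin: centre of its underside, 31 mm above the bench. At the start it lies 5 to 15 mm short of both fences and turned by up to 0.07 rad; home is x = 0, y = 0 of the jig, with its far edge on the far fence and its left edge on the left fence.
- blank_5: Aluminium bracket blank, the top one of a stack of five equal ones: 70 (x) x 90 (y) x 5 (z) mm, 85 g. Origin: centre of its underside, 36 mm above the bench. At the start it lies 5 to 15 mm short of both fences and turned by up to 0.07 rad; home is x = 0, y = 0 of the jig, with its far edge on the far fence and its left edge on the left fence.
Mind the look-alikes: they are no part of the job. What is shaped like the jig but red is not meant.

How it is judged:
By the outcome, as a careful person would: the job done as asked, in the order asked, and still so for the second after the job is handed in, with the robot touching nothing.
It also fails if it takes over 72 s, if anything falls off the work surface, if the arm or the gripper's body presses on something with over 40 N, if the wrist force passes 120 N, or if a joint passes its speed limit or range.

ROBOT

A 6-joint arm with a two-finger parallel gripper is mounted at the origin on a cart in front of the work surface, level with it; the furniture and walls round the work are solid. World frame = base frame: x ahead of the robot, y to its left, z up, the work surface at z = 0. Lengths are in m, angles in rad, forces in N, time in s.
With the tool pointing down it reaches from about 0.25 to 0.8 m from the base axis. Payload 3.9 kg.
Tool frame: the origin (TCP) lies between the finger pads; the fingertips stand 8 mm ahead of it and the grasp point (between the pads) lies 11 mm behind it; z points along the fingers, y is the line along which they close (so a half turn about z gives the same grasp; the last joint's range is limited). The gripper opens to 85 mm and grips with 20 to 120 N. Pads are 22 mm wide; open, the fingers measure 114 mm over their backs; the gripper's body (76 mm by 85 mm) begins 54 mm behind the grasp point. The pads swing forward as they close: fully open they stand 13 mm farther back than shut.
Start: joints at [1.12, 0.26, -0.138, 1.173, 0, 1.571], TCP at [0.229, 0.473, 0.239] pointing down, gripper open.
Joint ranges: [-2.78, 2.78], [-0.83, 1.72], [-1.28, 1.37], [-1.9, 2.12], [-1.57, 1.48], [-3.14, 3.14]. Speed limits (rad/s): [2.57, 2.57, 3.14, 3.14, 3.14, 3.14].

INTERFACE

Orientations are given as a unit quaternion [x, y, z, w].
In Python, from plant import robot gives the robot as it stands.
- The arm moves only by the tool drive_tool, never from a script. Its argument "rows" is a list that holds one entry, the list of rows, each a list of 7 numbers: the shift along the world's x, y, z in m, then the turn, a rotation vector about the world's x, y, z in rad, then the finger opening in m, from 0 to 0.0854. In form: [[[dx, dy, dz, wx, wy, wz, hand], ...]]. A call has 1 to 12 rows; each row shifts and turns the commanded pose from where the row before left it; what a row does not reach is not made up. A row lasts 1/10 s, in which the tool goes at most 50 mm and 8.59 degrees, less where a joint would pass 70% of its speed; a pose out of reach is approached as far as the arm can. A call with a gripper value outside its range is refused whole. The fingers move at their own pace and stop on an object; "grip_force" is the grip in N (left out, the last holds). Time passes only in rows, so rows that do not move let the fingers close. It gives the time, the measured TCP pose, the force, the opening and the grip force at its end, in the units of the state.
- robot.sense(): the state, without advancing time (a new reading comes with each control period).
- robot.get_image(name): name is "scene" or "top" or "wrist"; returns the picture (400x640x3 uint8, red, green, blue); there is no depth.
- robot.calibration(name): a dict with "mtx" (3x3 intrinsics, pixels), "rvec" (rotation vector, rad) and "tvec" (3), from world to camera coordinates, as OpenCV has them. Camera axes: x right, y down, z forward; pixel columns grow to the right and rows downward; lengths in m; the calibration is good to about 2 mm. The wrist camera is an equidistant fisheye: a pixel r from the principal point sees the ray r / f radians off the axis. A picture is of the moment at which its call begins: read the wrist's pose just before it. calibration takes no time and is no camera call; for the wrist camera it gives the pose at the moment of the call.
- robot.job_done(): hands the job in; it is judged then, once.
The state is a dict: "clock": time; "joints": joint angles; "qd": joint speeds; "tau": joint torques, N m; "ee_pos": TCP position; "ee_rot": TCP orientation; "ft_force": force on the tool from outside, world axes, zero at the start; "wrist_torque": the same for the moment, N m; "gripper_width": finger opening in m; "grasp_force": force on a finger pad.
Only numpy, scipy, OpenCV 4.12 (cv2) and the standard library are available. Lean on these libraries where they do the work, as an engineer would, in place of code of your own. Each camera call takes 0.05 s, during which the arm holds its last target. There are 200 camera calls.

## Working session

There is one attempt and no reset: what is moved stays moved. The work goes in short steps, Python scripts to look and compute and a tool call to move; the robot and the scene stay as the last step left them, time stands still between calls to the robot, and variables do not carry over. Pictures are saved under pics/ and viewed, at most 10 in all, crops included, and the job is handed in when it is done.

Besides the shell and the picture viewer there is one more tool, called in YAML: its name, and indented under it one key for each argument. drive_tool: Moves the arm, as the interface text tells. Its arguments: {"type":"object","properties":{"rows":{"type":"array","items":{"type":"array","items":{"type":"array","items":{"type":"number"}}}},"grip_force":{"type":"number"}},"required":["rows"]}

```bash
ls; mkdir -p pics
python3 - <<'E'
from plant import robot
import cv2
for n in("scene","top"):
    cv2.imwrite(f"pics/{n}0.png",robot.get_image(n)[:,:,::-1])
    c=robot.calibration(n);print(n,c)
print(robot.sense())
E
```

```text
pics
scene {'mtx': array([[426.22473713,   0.        , 322.19522508],
       [  0.        , 426.22473713, 199.85757971],
       [  0.        ,   0.        ,   1.        ]]), 'rvec': array([ 2.02765586, -1.12402957,  0.50986289]), 'tvec': array([-0.27110074,  0.39811627,  0.74380895])}
top {'mtx': array([[417.97788747,   0.        , 316.15470334],
       [  0.        , 417.97788747, 198.35802562],
       [  0.        ,   0.        ,   1.        ]]), 'rvec': array([ 2.16287166, -2.13517658,  0.10451685]), 'tvec': array([0.05378344, 0.55680865, 1.02463146])}
{'clock': 0.1, 'joints': array([ 1.11999720e+00,  2.60587375e-01, -1.39235430e-01,  1.17272211e+00,
        1.51590677e-05,  1.57079821e+00]), 'qd': array([-0.00055667, -0.00024387,  0.0027355 , -0.00072868, -0.0018894 ,
       -0.0001318 ]), 'tau': array([ 1.01358906e-03, -4.06508017e+01,  2.54527581e+01,  1.00959823e-02,
        3.13336693e-05, -1.50079126e-05]), 'ee_pos': array([0.22846648, 0.47200902, 0.23856612]), 'ee_rot': array([ 2.23496679e-01,  9.74704299e-01, -8.50482143e-04, -2.02787457e-04]), 'ft_force': array([-0.40065006, -0.62183358,  0.31902068]), 'wrist_torque': array([-0.02533128,  0.01400986, -0.0785694 ]), 'grasp_force': 0.0, 'gripper_width': 0.08517162246121746}
```

View pics/scene0.png

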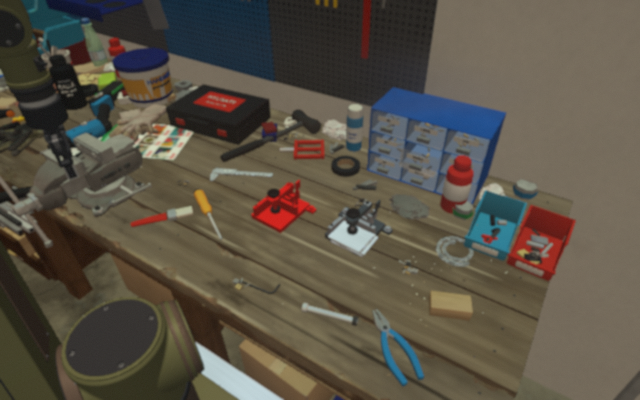

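View pics/top0.png

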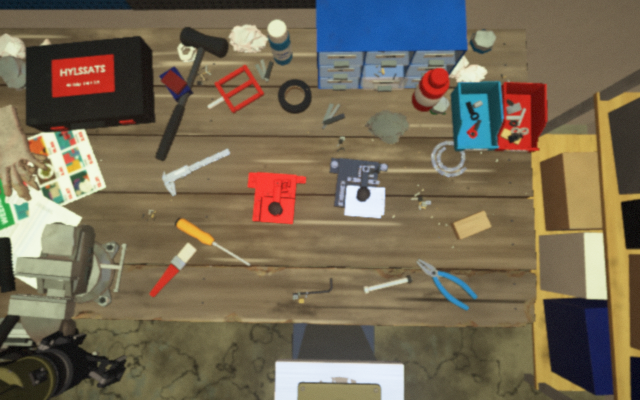

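The top view shows two jig-shaped things. The dark one is at (360,188) and the red one at (273,197); the dark one fits the description because red is excluded. The pine block is at (472,225). I'll confirm with one enlarged crop.

```bash
cat > h.py <<'E'
import numpy as np, cv2
from plant import robot
def ray(name,uv):
    c=robot.calibration(name);R=cv2.Rodrigues(np.array(c['rvec']))[0];t=np.array(c['tvec'])
    K=c['mtx'];uv=np.asarray(uv,float)
    if name=='wrist':
        d=(uv-K[:2,2])/K[0,0];r=np.hypot(*d);v=np.array([*(d/r*np.sin(r) if r>0 else d),np.cos(r)])
    else: v=np.linalg.inv(K)@[*uv,1]
    return -R.T@t,R.T@v
def at(name,uv,z):
    o,d=ray(name,uv);return o+d*(z-o[2])/d[2]
def proj(name,P,c=None):
    c=c or robot.calibration(name);R=cv2.Rodrigues(np.array(c['rvec']))[0]
    q=np.atleast_2d(P)@R.T+np.array(c['tvec']);K=c['mtx']
    if name=='wrist':
        r=np.hypot(q[:,0],q[:,1]);th=np.arctan2(r,q[:,2]);s=(th/np.maximum(r,1e-9))[:,None]
        return q[:,:2]*s*K[0,0]+K[:2,2]
    return q[:,:2]/q[:,2:]*K[0,0]+K[:2,2]
E
python3 - <<'E'
from h import *
im=cv2.imread('pics/top0.png');sc=cv2.imread('pics/scene0.png')
a=cv2.resize(im[150:225,325:395],None,fx=5.7,fy=5.7,interpolation=3)  
b=cv2.resize(sc[190:260,320:395],None,fx=5,fy=5,interpolation=3)
d=cv2.resize(im[200:250,440:505],None,fx=5,fy=5,interpolation=3)
out=np.zeros((600,800,3),np.uint8)
out[:a.shape[0],:a.shape[1]]=a;out[:350,410:785]=b;out[350:600,410:735]=d
cv2.imwrite('pics/crop0.png',out)
print(at('top',(360,188),.016),at('top',(472,225),.03),at('top',(273,197),.016))
E
```

```text
[ 0.58643078 -0.05128884  0.016     ] [ 0.49391209 -0.33000748  0.03      ] [0.56047269 0.17291064 0.016     ]
```

View pics/crop0.png

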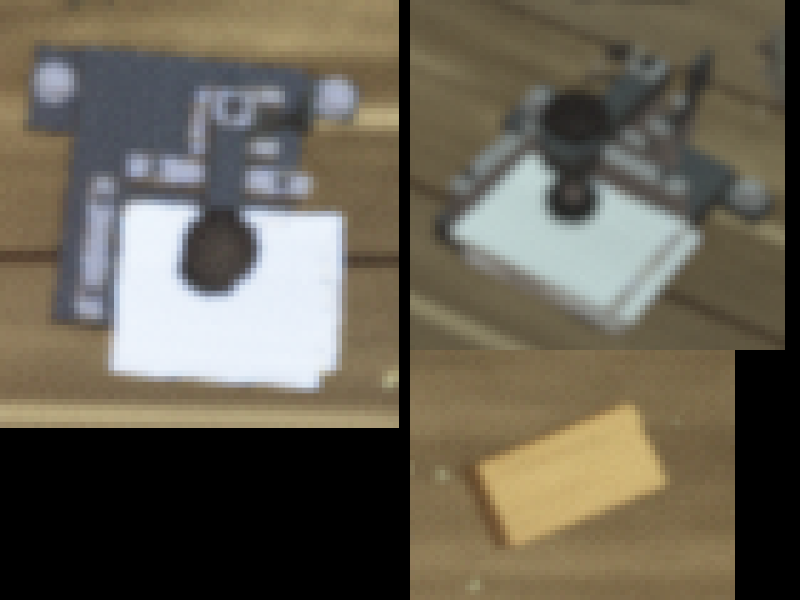

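The crop confirms the dark fixture: white blanks, knob near top px (363,194), and the pawl tab to the right of the column. The pine block is a separate item at (473,225). Next I'll move in for a close wrist view.

drive_tool:
  rows:
    - [[0.021, -0.044, 0.006, 0, 0, 0.031, 0], [0.021, -0.044, 0.006, 0, 0, 0.031, 0], [0.021, -0.044, 0.006, 0, 0, 0.031, 0], [0.021, -0.044, 0.006, 0, 0, 0.031, 0], [0.021, -0.044, 0.006, 0, 0, 0.031, 0], [0.021, -0.044, 0.006, 0, 0, 0.031, 0], [0.021, -0.044, 0.006, 0, 0, 0.031, 0], [0.021, -0.044, 0.006, 0, 0, 0.031, 0], [0.021, -0.044, 0.006, 0, 0, 0.031, 0], [0.021, -0.044, 0.006, 0, 0, 0.031, 0], [0.021, -0.044, 0.006, 0, 0, 0.031, 0], [0.021, -0.044, 0.006, 0, 0, 0.025, 0]]

```text
clock: 1.3
ee_pos: [0.4809, -0.0575, 0.3113]
ee_rot: [0.042, 0.999, 0.0, -0.0]
ft_force: [1.4, 0.1, 0.1]
gripper_width: 0.0
grasp_force: 0.0
```

drive_tool:
  rows:
    - [[0, 0, 0, 0, 0, 0, 0], [0, 0, 0, 0, 0, 0, 0]]

```text
clock: 1.5
ee_pos: [0.4806, -0.0563, 0.3107]
ee_rot: [0.044, 0.999, 0.0, -0.001]
ft_force: [0.4, -0.4, -0.4]
gripper_width: 0.0001
grasp_force: 0.0
```

Run:
```python
from h import *
c=robot.calibration('wrist');im=robot.get_image('wrist')[:,:,::-1]
cv2.imwrite('pics/w1.png',im);np.save('w1c.npy',c,allow_pickle=True)
print(c);s=robot.sense();print(s['ee_pos'],s['ee_rot'],s['ft_force'],s['clock'])
print(at('top',(363.2,193.9),.106))
cv2.imwrite('pics/w1b.png',cv2.resize(im,(800,500),interpolation=3))
```

```text
{'mtx': array([[309.70691629,   0.        , 318.76466651],
       [  0.        , 309.70691629, 197.56832527],
       [  0.        ,   0.        ,   1.        ]]), 'rvec': array([-2.14724617, -1.96809998, -0.28893067]), 'tvec': array([ 0.01426279, -0.52138189,  0.30950565])}
[ 0.48005859 -0.05529787  0.31068145] [ 4.28572441e-02  9.99080696e-01  3.44661810e-04 -9.49378099e-04] [-0.13233957  0.06353697  0.34004043] 1.55
[ 0.55928124 -0.05145806  0.106     ]
```

View pics/w1b.png

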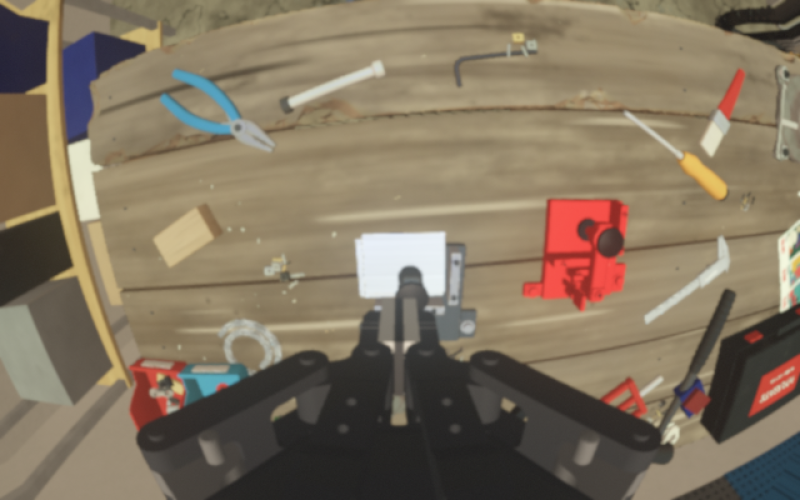

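The wrist view shows the jig with its blanks at about (400,265). The fingers hide the column, so I'll move ahead over the pawl for a clear view.

drive_tool:
  rows:
    - [[0.04, -0.014, -0.015, 0, 0, 0, 0], [0.04, -0.014, -0.015, 0, 0, 0, 0], [0.04, -0.014, -0.015, 0, 0, 0, 0], [0.04, -0.014, -0.015, 0, 0, 0, 0], [0, 0, 0, 0, 0, 0, 0], [0, 0, 0, 0, 0, 0, 0]]

```text
clock: 2.15
ee_pos: [0.64, -0.1095, 0.2494]
ee_rot: [0.041, 0.999, 0.0, -0.002]
ft_force: [0.4, 0.5, -0.6]
gripper_width: -0.0001
grasp_force: 0.0
```

```bash
cat > model.py <<'E'
from h import *
def w(P,x,y,th):
    P=np.atleast_2d(np.array(P,float))/1000;c,s=np.cos(th),np.sin(th)
    return np.c_[x+c*P[:,0]-s*P[:,1],y+s*P[:,0]+c*P[:,1],P[:,2]]
def rect(x0,x1,y0,y1,z):return [(x0,y0,z),(x1,y0,z),(x1,y1,z),(x0,y1,z),(x0,y0,z)]
LOOPS=[rect(-29,99,-38,66,16),rect(35,45,-40,40,46),rect(-29,33,45,55,46),
 [(17*np.cos(a),17*np.sin(a),106) for a in np.linspace(0,6.283,25)],rect(53,71,-32,-27,112)]
def overlay(im,name,c,pose,x0,y0,x1,y1,f):
    out=cv2.resize(im[y0:y1,x0:x1],None,fx=f,fy=f,interpolation=3)
    cols=[(0,255,255),(0,255,0),(255,0,255),(0,0,255),(255,255,0)]
    for L,k in zip(LOOPS,cols):
        p=(proj(name,w(L,*pose),c)-[x0,y0]+.5)*f
        cv2.polylines(out,[np.int32(p.round())],False,k,1)
    return out
E
python3 - <<'E'
from model import *
c=robot.calibration('wrist');im=robot.get_image('wrist')[:,:,::-1].copy()
cv2.imwrite('pics/w2.png',im);np.save('w2c.npy',c,allow_pickle=True)
s=robot.sense();print(s['ee_pos'],s['ee_rot'],s['clock'])
pose=(.5593,-.0515,-.08)
p=proj('wrist',w([(20,10,60)],*pose),c)[0].astype(int);print(p)
a,b=np.clip(p-[80,75],0,None);
o=overlay(im,'wrist',c,pose,a,b,a+160,b+150,4);print(a,b)
cv2.imwrite('pics/o2.png',o[:600])
E
```

```text
[ 0.63972881 -0.10953109  0.25090801] [ 4.13132007e-02  9.99145540e-01  2.91006538e-04 -1.15073161e-03] 2.2
[376 116]
296 41
```

View pics/o2.png

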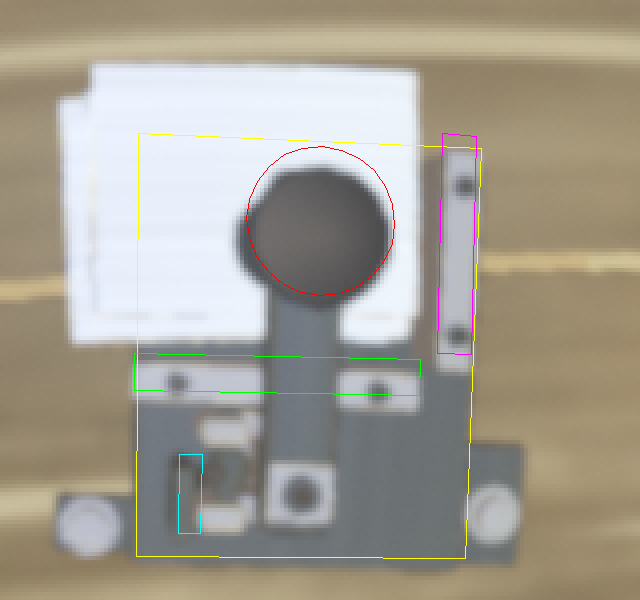

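Run:
```python
from model import *
from scipy.optimize import least_squares
c=np.load('w2c.npy',allow_pickle=True).item();im=cv2.imread('pics/w2.png')
P=[(35,-40,46),(35,40,46),(45,-40,46),(45,40,46),(-29,45,46),(33,45,46),(-29,55,46),(33,55,46),(0,0,106)]
D=np.array([(133,364),(420,372),(133,403),(420,411),(443,151),(437,370),(478,151),(471,371),(319,236)])/4-.5+[296,41]
def f(v):return np.r_[((proj('wrist',w(P,*v),c)-D)).ravel()]
r=least_squares(f,(.559,-.0515,-.08),loss='soft_l1',f_scale=.5);print(r.x,r.fun.reshape(-1,2).round(1).tolist())
np.save('pose.npy',r.x)
# also check by top image
o=overlay(im,'wrist',c,r.x,296,41,396,191,4)
t=overlay(cv2.imread('pics/top0.png'),'top',robot.calibration('top'),r.x,325,150,395,225,5)
out=np.zeros((600,800,3),np.uint8);out[:600,:400]=o;out[:375,400:750]=t;cv2.imwrite('pics/o3.png',out)
print('tab',w([(62,-32,100)],*r.x),'knob',w([(0,0,106)],*r.x))
for u in [(480,463),(632,405),(665,485),(510,547)]:
    q=(np.array(u)-[410,350])/5-.5+[440,200];print(at('top',q,.03).round(4))
```

```text
[ 0.56323186 -0.05153384 -0.09120306] [[0.1, 0.5], [-0.2, 0.7], [-0.0, -0.2], [-0.6, -0.3], [0.2, -0.6], [-0.1, -0.4], [0.0, 0.2], [-0.2, -0.2], [0.8, 0.4]]
tab [[ 0.62205972 -0.0890476   0.1       ]] knob [[ 0.56323186 -0.05153384  0.106     ]]
[ 0.5006 -0.2842  0.03  ]
[ 0.5307 -0.3608  0.03  ]
[ 0.4908 -0.3758  0.03  ]
[ 0.4588 -0.298   0.03  ]
```

View pics/o3.png

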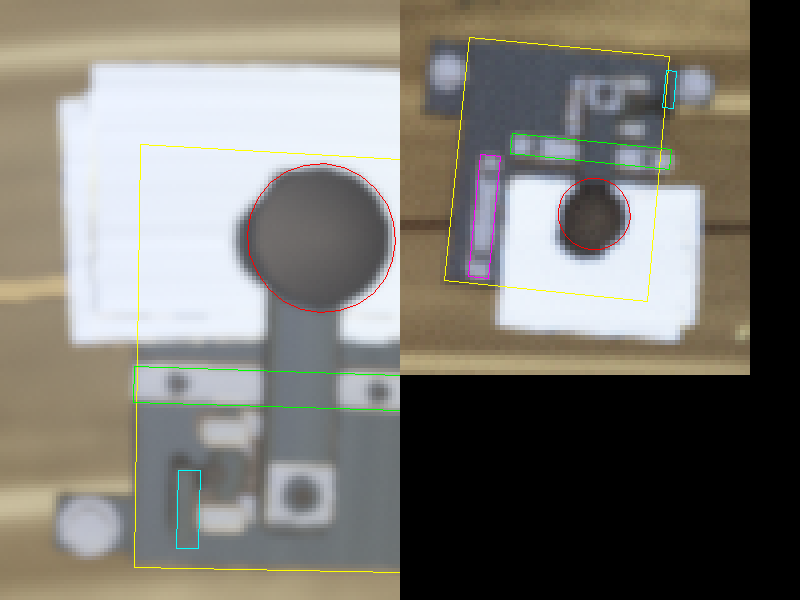

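The fit is good to about 2 mm. The fences and knob match in the wrist view, and the tab sits near world (0.621,-0.089). I'll descend on the right of the tab.

drive_tool:
  rows:
    - [[-0.022, -0.007, -0.01, 0, 0, -0.008, 0], [0, 0, -0.04, 0, 0, 0, 0], [0, 0, -0.04, 0, 0, 0, 0], [0, 0, -0.04, 0, 0, 0, 0], [0, 0, -0.02, 0, 0, 0, 0], [0, 0, 0, 0, 0, 0, 0], [0, 0, 0, 0, 0, 0, 0]]

```text
clock: 2.9
ee_pos: [0.6185, -0.1176, 0.1033]
ee_rot: [0.046, 0.999, -0.0, 0.001]
ft_force: [0.1, 0.2, 0.2]
gripper_width: -0.0001
grasp_force: 0.0
```

drive_tool:
  rows:
    - [[0.0003, 0.003, 0, 0, 0, 0, 0], [0.0003, 0.003, 0, 0, 0, 0, 0], [0.0003, 0.003, 0, 0, 0, 0, 0], [0, 0, 0, 0, 0, 0, 0]]

```text
clock: 3.3
ee_pos: [0.6202, -0.109, 0.1021]
ee_rot: [0.046, 0.999, -0.0, 0.001]
ft_force: [0.3, -0.0, -0.8]
gripper_width: 0.0
grasp_force: 0.0
```

drive_tool:
  rows:
    - [[0.0003, 0.003, 0, 0, 0, 0, 0], [0.0002, 0.002, 0, 0, 0, 0, 0], [0, 0, 0, 0, 0, 0, 0]]

```text
clock: 3.6
ee_pos: [0.6201, -0.1042, 0.1012]
ee_rot: [0.046, 0.999, 0.0, -0.0]
ft_force: [0.7, -0.4, 0.3]
gripper_width: -0.0001
grasp_force: 0.0
```

drive_tool:
  rows:
    - [[0.0002, 0.002, 0, 0, 0, 0, 0], [0.0002, 0.002, 0, 0, 0, 0, 0], [0, 0, 0, 0, 0, 0, 0]]

```text
clock: 3.9
ee_pos: [0.6206, -0.1011, 0.1016]
ee_rot: [0.047, 0.999, -0.001, 0.0]
ft_force: [-0.7, -2.9, 2.4]
gripper_width: -0.0002
grasp_force: 1.6
```

drive_tool:
  rows:
    - [[0.0002, 0.002, 0, 0, 0, 0, 0], [0.0002, 0.002, 0, 0, 0, 0, 0], [0, 0, 0, 0, 0, 0, 0]]

```text
clock: 4.2
ee_pos: [0.6212, -0.0958, 0.1013]
ee_rot: [0.046, 0.999, 0.0, 0.0]
ft_force: [0.2, -1.0, 1.7]
gripper_width: -0.0003
grasp_force: 0.7
```

drive_tool:
  rows:
    - [[0.0002, 0.002, 0, 0, 0, 0, 0], [0.0002, 0.002, 0, 0, 0, 0, 0], [0, 0, 0, 0, 0, 0, 0]]

```text
clock: 4.5
ee_pos: [0.6214, -0.092, 0.1013]
ee_rot: [0.046, 0.999, 0.0, 0.0]
ft_force: [0.0, -1.6, 0.8]
gripper_width: 0.0003
grasp_force: 0.8
```

drive_tool:
  rows:
    - [[0.0001, 0.0015, 0, 0, 0, 0, 0], [0, 0, 0, 0, 0, 0, 0], [0, 0, 0, 0, 0, 0, 0], [0, 0, 0, 0, 0, 0, 0], [0, 0, 0, 0, 0, 0, 0]]

```text
clock: 5.0
ee_pos: [0.6215, -0.091, 0.1013]
ee_rot: [0.046, 0.999, -0.0, 0.0]
ft_force: [0.3, -0.8, 2.0]
gripper_width: -0.0001
grasp_force: 0.9
```

Run:
```python
from model import *
s=robot.sense();print(s['ee_pos'],s['ft_force'])
im=robot.get_image('scene')[:,:,::-1];cv2.imwrite('pics/s4.png',im);o=cv2.imread('pics/scene0.png')
c=robot.calibration('scene');pose=np.load('pose.npy')
print(proj('scene',w([(0,0,106),(0,0,130)],*pose),c))
a=cv2.resize(im[180:260,310:410],None,fx=4,fy=4,interpolation=3);b=cv2.resize(o[180:260,310:410],None,fx=4,fy=4,interpolation=3)
cv2.imwrite('pics/c4.png',np.hstack([b,a]))
```

```text
[ 0.62148563 -0.09099723  0.10131801] [ 0.30505341 -0.82785     2.03243855]
[[352.53416308 210.84008143]
 [352.8622564  203.16586307]]
```

View pics/c4.png

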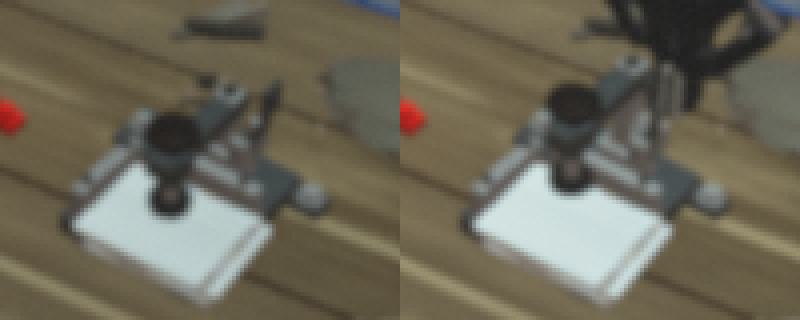

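The crop shows the knob has risen about 7 px (from 130 to 102 in the 4x crop), which is 24 mm, so the hold-down is fully up. Now I'll retract and go to the block.

drive_tool:
  rows:
    - [[-0.002, -0.02, 0, 0, 0, 0, 0], [-0.001, -0.015, 0.03, 0, 0, 0, 0], [-0.016, -0.022, 0.03, 0, 0, -0.137, 0.085], [-0.016, -0.025, 0.01, 0, 0, -0.137, 0.085], [-0.016, -0.025, 0, 0, 0, -0.137, 0.085], [-0.016, -0.026, 0, 0, 0, -0.137, 0.085], [-0.016, -0.026, 0, 0, 0, -0.137, 0.085], [-0.016, -0.026, 0, 0, 0, -0.137, 0.085], [-0.015, -0.026, 0, 0, 0, -0.137, 0.085], [-0.013, -0.028, 0, 0, 0, -0.137, 0.085], [0, 0, 0, 0, 0, 0, 0.085], [0, 0, 0, 0, 0, 0, 0.085]]

```text
clock: 6.25
ee_pos: [0.494, -0.3299, 0.1709]
ee_rot: [0.56, 0.828, 0.001, -0.001]
ft_force: [0.3, 0.4, -0.3]
gripper_width: 0.085
grasp_force: 0.0
```

Run:
```python
from h import *
def seg(name,im):
    h=cv2.cvtColor(im,cv2.COLOR_RGB2HSV);m=cv2.inRange(h,(10,70,110),(25,200,255))
    n,l,st,ce=cv2.connectedComponentsWithStats(m)
    for i in range(1,n):
        if st[i,4]>150:
            P=np.array([at(name,q,.03)[:2] for q in np.argwhere(l==i)[::,::-1][::3]])
            (c,sz,a)=cv2.minAreaRect((P*1000).astype(np.float32));
            if abs(c[0]-495)<80 and abs(c[1]+330)<80: print(name,ce[i],st[i],np.round(c,1),np.round(sz,1),round(a,1))
s=robot.sense();print(s['ee_pos'],s['ee_rot'])
im=robot.get_image('wrist');cv2.imwrite('pics/w5.png',im[:,:,::-1]);seg('wrist',im);seg('top',cv2.imread('pics/top0.png')[:,:,::-1])
```

```text
[ 0.49399377 -0.32988224  0.170923  ] [ 5.60104337e-01  8.28421691e-01  5.85750940e-04 -5.39179585e-04]Traceback (most recent call last):
  File "<stdin>", line 11, in <module>
  File "<stdin>", line 7, in seg
  File "h.py", line 11, in at
    o,d=ray(name,uv);return o+d*(z-o[2])/d[2]
        ~~~^^^^^^^^^
  File "h.py", line 4, in ray
    c=robot.calibration(name);R=cv2.Rodrigues(np.array(c['rvec']))[0];t=np.array(c['tvec'])
ValueError: time passes only in moves, steps and waits
```

```bash
sed -i 's/^def ray/import functools\n@functools.lru_cache(None)\ndef cal(n): return robot.calibration(n)\ndef ray/; s/c=robot.calibration(name);R=cv2.Rodrigues(np.array(c\[.rvec.\]))\[0\];t=/c=cal(name);R=cv2.Rodrigues(np.array(c["rvec"]))[0];t=/' h.py
cat > seg.py <<'E'
from h import *
def seg(name,im,cx=495,cy=-330):
    h=cv2.cvtColor(np.ascontiguousarray(im),cv2.COLOR_RGB2HSV);m=cv2.inRange(h,(10,70,110),(25,200,255))
    n,l,st,ce=cv2.connectedComponentsWithStats(m)
    for i in range(1,n):
        if st[i,4]>150:
            k,_=cv2.findContours((l==i).astype(np.uint8),0,1);k=max(k,key=len)[:,0]
            P=np.array([at(name,q,.03)[:2] for q in k])
            (c,sz,a)=cv2.minAreaRect((P*1000).astype(np.float32))
            if abs(c[0]-cx)<80 and abs(c[1]-cy)<80: print(name,ce[i],st[i],np.round(c,1),np.round(sz,1),round(a,1))
E
python3 - <<'E'
from seg import *
seg('wrist',cv2.imread('pics/w5.png')[:,:,::-1]);seg('top',cv2.imread('pics/top0.png')[:,:,::-1])
w=cv2.imread('pics/w5.png');cv2.imwrite('pics/w5b.png',cv2.resize(w[:,120:520],None,fx=1.5,fy=1.5))
E
```

```text
wrist [335.50791299 161.13637615] [  169     0   345   347 76267] [ 497.6 -332.1] [294.9 427.8] 7.4
```

```bash
for S in 95 110 125 140; do sed -i "s/(10,70,110)\|(10,[0-9]*,130)/(10,$S,130)/" seg.py; echo $S
python3 - <<'E'
from seg import *
seg('wrist',cv2.imread('pics/w5.png')[:,:,::-1]);seg('top',cv2.imread('pics/top0.png')[:,:,::-1])
E
done
```

```text
95
110
top [468.26836158 224.46892655] [453 210  37  30 354] [ 495.4 -328.7] [49.4 87. ] 22.3
125
140
```

drive_tool:
  rows:
    - [[0.001, 0, -0.04, 0, 0, 0, 0.085], [0, 0, -0.04, 0, 0, 0, 0.085], [0, 0, -0.04, 0, 0, 0, 0.085], [0, 0, -0.025, 0, 0, 0, 0.085], [0, 0, -0.015, 0, 0, 0, 0.085], [0, 0, 0, 0, 0, 0, 0.085], [0, 0, 0, 0, 0, 0, 0.04], [0, 0, 0, 0, 0, 0, 0.04], [0, 0, 0, 0, 0, 0, 0.04], [0, 0, 0, 0, 0, 0, 0.04], [0, 0, 0, 0, 0, 0, 0.04]]
  grip_force: 50

```text
clock: 7.4
ee_pos: [0.4968, -0.3306, 0.0129]
ee_rot: [0.56, 0.829, 0.0, 0.002]
ft_force: [0.3, -0.0, 6.5]
gripper_width: 0.0442
grasp_force: 53.1
```

The block is gripped (44 mm opening, 53 N). I'll lift it and carry it to the near (-x) side of the jig.

drive_tool:
  rows:
    - [[0, 0, 0.03, 0, 0, 0, 0.04], [0, 0, 0.03, 0, 0, 0, 0.04], [-0.005, 0.035, 0, 0, 0, 0.1375, 0.04], [-0.005, 0.036, 0, 0, 0, 0.1375, 0.04], [-0.005, 0.036, 0, 0, 0, 0.1375, 0.04], [-0.005, 0.036, 0, 0, 0, 0.1375, 0.04], [-0.005, 0.035, 0, 0, 0, 0.1375, 0.04], [-0.005, 0.035, 0, 0, 0, 0.1375, 0.04], [-0.005, 0.035, 0, 0, 0, 0.1375, 0.04], [-0.004, 0.035, 0, 0, 0, 0.1375, 0.04], [0, 0, 0, 0, 0, 0, 0.04], [0, 0, 0, 0, 0, 0, 0.04]]

```text
clock: 8.6
ee_pos: [0.4564, -0.0466, 0.0715]
ee_rot: [0.044, 0.999, -0.0, 0.0]
ft_force: [0.3, -0.1, -1.1]
gripper_width: 0.0443
grasp_force: 52.3
```

```bash
cat > js.py <<'E'
from model import *
def js():
    s=robot.sense();p=np.load('pose.npy');c,sn=np.cos(p[2]),np.sin(p[2]);R=np.array([[c,sn],[-sn,c]])
    q=s['ee_rot'];yaw=2*np.arctan2(q[1],q[0])-np.pi/2
    print('jig xy mm',(R@(s['ee_pos'][:2]-p[:2])*1000).round(1),'z',s['ee_pos'][2].round(4),'yaw-jig',round(yaw-p[2],4),'tilt',q[2:].round(4),'F jig',(R@s['ft_force'][:2]).round(1),s['ft_force'][2].round(1),s['clock'])
js()
E
python3 js.py
python3 - <<'E'
from h import *
cv2.imwrite('pics/w6.png',cv2.resize(robot.get_image('wrist')[:,120:520,::-1],None,fx=1.5,fy=1.5))
E
```

```text
jig xy mm [-106.9   -4.8] z 0.0715 yaw-jig 1.5739 tilt [-0.0003  0.0002] F jig [ 0.3 -0.1] -1.1 8.6
```

View pics/w6.png

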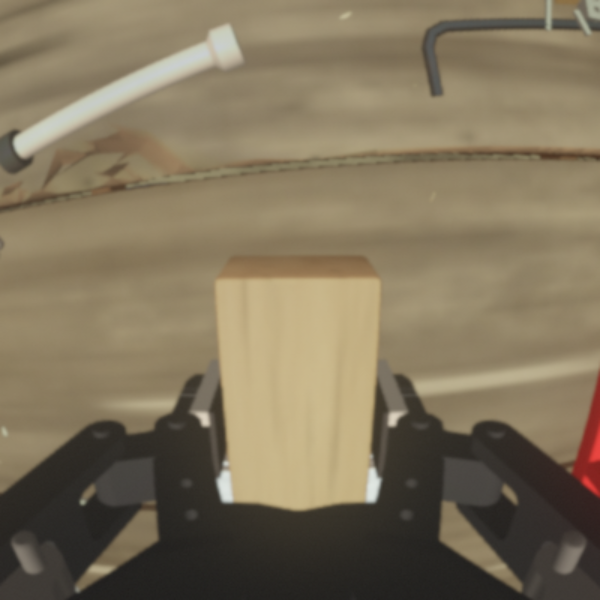

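The block is held squarely between the pads, with its free end at (297,265). Next I lower it and push gently along jig +x.

drive_tool:
  rows:
    - [[0, 0, -0.02, 0, 0, -0.003, 0.04], [0, 0, -0.02, 0, 0, 0, 0.04], [0, 0, -0.006, 0, 0, 0, 0.04], [0.005, -0.0005, 0, 0, 0, 0, 0.04], [0.005, -0.0005, 0, 0, 0, 0, 0.04], [0.004, -0.0004, 0, 0, 0, 0, 0.04], [0.004, -0.0004, 0, 0, 0, 0, 0.04], [0.003, -0.0003, 0, 0, 0, 0, 0.04], [0, 0, 0, 0, 0, 0, 0.04], [0, 0, 0, 0, 0, 0, 0.04]]

```text
clock: 9.65
ee_pos: [0.4776, -0.049, 0.0254]
ee_rot: [0.046, 0.999, -0.0, 0.0]
ft_force: [-0.0, 0.4, -0.0]
gripper_width: 0.0442
grasp_force: 52.3
```

```bash
python3 js.py
```

```text
jig xy mm [-85.5  -5.3] z 0.0254 yaw-jig 1.5703 tilt [-0.      0.0001] F jig [-0.1  0.3] -0.0 9.65
```

drive_tool:
  rows:
    - [[0.003, -0.0003, 0, 0, 0, 0, 0.04], [0.003, -0.0003, 0, 0, 0, 0, 0.04], [0, 0, 0, 0, 0, 0, 0.04]]

```text
clock: 9.95
ee_pos: [0.4834, -0.0496, 0.0252]
ee_rot: [0.046, 0.999, 0.0, -0.0]
ft_force: [-1.3, 0.3, -1.1]
gripper_width: 0.0439
grasp_force: 52.3
```

drive_tool:
  rows:
    - [[0.002, -0.0002, 0, 0, 0, 0, 0.04], [0, 0, 0, 0, 0, 0, 0.04]]

```text
clock: 10.15
ee_pos: [0.4839, -0.0495, 0.0249]
ee_rot: [0.046, 0.999, 0.0, -0.001]
ft_force: [-4.8, 1.3, 1.3]
gripper_width: 0.0439
grasp_force: 52.4
```

drive_tool:
  rows:
    - [[0.002, -0.0002, 0, 0, 0, 0, 0.04], [0, 0, 0, 0, 0, 0, 0.04]]

```text
clock: 10.35
ee_pos: [0.4855, -0.0494, 0.0247]
ee_rot: [0.046, 0.999, 0.001, -0.002]
ft_force: [-4.4, 2.0, 0.3]
gripper_width: 0.0443
grasp_force: 52.4
```

drive_tool:
  rows:
    - [[0.002, -0.0002, 0, 0, 0, 0, 0.04], [0, 0, 0, 0, 0, 0, 0.04]]

```text
clock: 10.55
ee_pos: [0.4856, -0.0495, 0.0244]
ee_rot: [0.046, 0.999, 0.001, -0.004]
ft_force: [-8.3, 2.9, 2.4]
gripper_width: 0.0439
grasp_force: 52.7
```

drive_tool:
  rows:
    - [[0.002, -0.0002, 0, 0, 0, 0, 0.04], [0, 0, 0, 0, 0, 0, 0.04]]

```text
clock: 10.75
ee_pos: [0.4856, -0.0496, 0.024]
ee_rot: [0.046, 0.999, 0.001, -0.005]
ft_force: [-11.0, 2.0, 4.1]
gripper_width: 0.044
grasp_force: 52.8
```

```bash
python3 js.py
```

```text
jig xy mm [-77.5  -5.1] z 0.024 yaw-jig 1.5704 tilt [ 0.0006 -0.0052] F jig [-11.1   1. ] 4.1 10.75
```

It hits a hard stop exactly at the predicted TCP x of -77.5 mm, so the stack is against the far fence. Next is the right side.

drive_tool:
  rows:
    - [[-0.01, 0.001, 0, 0, 0, 0, 0.04], [-0.02, 0.0017, 0.015, 0, 0, 0, 0.04], [0, -0.01, 0.035, 0, 0, -0.1428, 0.04], [0, -0.02, 0, 0, 0, -0.1428, 0.04], [0, -0.02, 0, 0, 0, -0.1428, 0.04], [0, -0.02, 0, 0, 0, -0.1428, 0.04], [0.01, -0.02, 0, 0, 0, -0.1428, 0.04], [0.015, -0.0145, 0, 0, 0, -0.1428, 0.04], [0.015, -0.0145, 0, 0, 0, -0.1428, 0.04], [0.02, 0, 0, 0, 0, -0.1428, 0.04], [0.02, 0, 0, 0, 0, -0.1428, 0.04], [0.0127, 0, 0, 0, 0, -0.1428, 0.04]]

```text
clock: 11.95
ee_pos: [0.5575, -0.1678, 0.076]
ee_rot: [0.691, 0.723, 0.001, 0.002]
ft_force: [0.6, -1.1, 0.4]
gripper_width: 0.0443
grasp_force: 52.4
```

drive_tool:
  rows:
    - [[0, 0, 0, 0, 0, -0.143, 0.04], [0, 0, 0, 0, 0, 0, 0.04], [0, 0, 0, 0, 0, 0, 0.04]]

```text
clock: 12.25
ee_pos: [0.5547, -0.167, 0.0755]
ee_rot: [0.738, 0.675, 0.0, 0.001]
ft_force: [-0.6, -0.2, 0.4]
gripper_width: 0.0441
grasp_force: 52.4
```

```bash
python3 js.py
```

```text
jig xy mm [   2.  -115.8] z 0.0755 yaw-jig 0.0021 tilt [0.0003 0.0007] F jig [-0.6 -0.2] 0.4 12.25
```

drive_tool:
  rows:
    - [[0, 0, -0.02, 0, 0, -0.002, 0.04], [0, 0, -0.02, 0, 0, 0, 0.04], [0, 0, -0.01, 0, 0, 0, 0.04], [0.0005, 0.005, 0, 0, 0, 0, 0.04], [0.0005, 0.005, 0, 0, 0, 0, 0.04], [0.0004, 0.004, 0, 0, 0, 0, 0.04], [0.0004, 0.004, 0, 0, 0, 0, 0.04], [0.0003, 0.003, 0, 0, 0, 0, 0.04], [0, 0, 0, 0, 0, 0, 0.04]]

```text
clock: 13.15
ee_pos: [0.5568, -0.1455, 0.0259]
ee_rot: [0.739, 0.673, 0.0, 0.001]
ft_force: [-0.6, -0.0, 0.4]
gripper_width: 0.0443
grasp_force: 52.3
```

drive_tool:
  rows:
    - [[0.0003, 0.003, 0, 0, 0, 0, 0.04], [0.0002, 0.002, 0, 0, 0, 0, 0.04], [0, 0, 0, 0, 0, 0, 0.04]]

```text
clock: 13.45
ee_pos: [0.557, -0.1407, 0.0254]
ee_rot: [0.74, 0.673, 0.0, 0.0]
ft_force: [-0.2, -1.8, -0.2]
gripper_width: 0.0441
grasp_force: 52.3
```

drive_tool:
  rows:
    - [[0.0002, 0.002, 0, 0, 0, 0, 0.04], [0, 0, 0, 0, 0, 0, 0.04]]

```text
clock: 13.65
ee_pos: [0.5571, -0.1398, 0.0255]
ee_rot: [0.74, 0.673, -0.001, 0.001]
ft_force: [-1.5, -5.0, 1.6]
gripper_width: 0.0445
grasp_force: 52.5
```

drive_tool:
  rows:
    - [[0.0002, 0.002, 0, 0, 0, 0, 0.04], [0, 0, 0, 0, 0, 0, 0.04]]

```text
clock: 13.85
ee_pos: [0.5571, -0.1397, 0.0256]
ee_rot: [0.74, 0.673, -0.002, 0.002]
ft_force: [-2.1, -10.0, 2.1]
gripper_width: 0.0443
grasp_force: 52.6
```

```bash
python3 js.py
```

```text
jig xy mm [  1.9 -88.3] z 0.0256 yaw-jig -0.0042 tilt [-0.0024  0.0023] F jig [ -1.2 -10.2] 2.1 13.85
```

drive_tool:
  rows:
    - [[0.0001, 0.0015, 0, 0, 0, 0, 0.04], [0, 0, 0, 0, 0, 0, 0.04], [-0.0011, -0.0115, 0, 0, 0, 0, 0.04], [-0.0009, -0.01, 0.02, 0, 0, 0, 0.04], [-0.02, 0, 0.03, 0, 0, 0.1428, 0.04], [-0.025, 0, 0, 0, 0, 0.1428, 0.04], [-0.025, 0.013, 0, 0, 0, 0.1428, 0.04], [-0.02, 0.02, 0, 0, 0, 0.1428, 0.04], [-0.005, 0.03, 0, 0, 0, 0.1428, 0.04], [0, 0.03, 0, 0, 0, 0.1428, 0.04], [0, 0.02, 0, 0, 0, 0.1428, 0.04], [0, 0, 0, 0, 0, 0.1428, 0.04]]

```text
clock: 15.05
ee_pos: [0.4593, -0.0409, 0.0751]
ee_rot: [0.254, 0.967, 0.001, -0.001]
ft_force: [-0.0, -0.8, -0.4]
gripper_width: 0.0439
grasp_force: 52.1
```

drive_tool:
  rows:
    - [[0, 0, 0, 0, 0, 0.1428, 0.04], [0, 0, 0, 0, 0, 0.1428, 0.04], [0, 0, 0, 0, 0, 0.1428, 0.04], [0, 0, 0, 0, 0, 0, 0.04], [0, 0, 0, 0, 0, 0, 0.04]]

```text
clock: 15.55
ee_pos: [0.4599, -0.0434, 0.0751]
ee_rot: [0.048, 0.999, 0.001, -0.0]
ft_force: [-0.3, 0.9, -0.2]
gripper_width: 0.0439
grasp_force: 52.1
```

```bash
python3 js.py
```

```text
jig xy mm [-103.6   -1.3] z 0.0751 yaw-jig 1.5652 tilt [ 0.0005 -0.0004] F jig [-0.3  0.9] -0.2 15.55
```

drive_tool:
  rows:
    - [[0, 0, -0.02, 0, 0, 0.005, 0.04], [0, 0, -0.02, 0, 0, 0, 0.04], [0, 0, -0.01, 0, 0, 0, 0.04], [0.005, -0.0005, 0, 0, 0, 0, 0.04], [0.005, -0.0005, 0, 0, 0, 0, 0.04], [0.005, -0.0005, 0, 0, 0, 0, 0.04], [0.005, -0.0005, 0, 0, 0, 0, 0.04], [0.003, -0.0002, 0, 0, 0, 0, 0.04], [0.002, -0.0002, 0, 0, 0, 0, 0.04], [0.002, -0.0002, 0, 0, 0, 0, 0.04], [0.002, -0.0002, 0, 0, 0, 0, 0.04], [0, 0, 0, 0, 0, 0, 0.04]]

```text
clock: 16.75
ee_pos: [0.4859, -0.0463, 0.0245]
ee_rot: [0.045, 0.999, 0.0, -0.003]
ft_force: [-5.7, 0.3, 2.1]
gripper_width: 0.0439
grasp_force: 52.6
```

drive_tool:
  rows:
    - [[0.002, -0.0002, 0, 0, 0, 0, 0.04], [0.001, -0.0001, 0, 0, 0, 0, 0.04], [0, 0, 0, 0, 0, 0, 0.04]]

```text
clock: 17.05
ee_pos: [0.4859, -0.0463, 0.0239]
ee_rot: [0.045, 0.999, 0.0, -0.006]
ft_force: [-9.8, 1.3, 3.4]
gripper_width: 0.044
grasp_force: 52.7
```

```bash
python3 js.py
```

```text
jig xy mm [-77.5  -1.8] z 0.0239 yaw-jig 1.5726 tilt [ 0.0003 -0.0056] F jig [-9.8  0.4] 3.4 17.05
```

drive_tool:
  rows:
    - [[-0.012, 0.001, 0, 0, 0, 0, 0.04], [-0.018, 0.0017, 0.015, 0, 0, 0, 0.04], [0, -0.012, 0.035, 0, 0, -0.1428, 0.04], [0, -0.02, 0, 0, 0, -0.1428, 0.04], [0, -0.02, 0, 0, 0, -0.1428, 0.04], [0, -0.02, 0, 0, 0, -0.1428, 0.04], [0.01, -0.02, 0, 0, 0, -0.1428, 0.04], [0.015, -0.015, 0, 0, 0, -0.1428, 0.04], [0.015, -0.015, 0, 0, 0, -0.1428, 0.04], [0.02, 0, 0, 0, 0, -0.1428, 0.04], [0.02, 0, 0, 0, 0, -0.1428, 0.04], [0.011, 0, 0, 0, 0, -0.1428, 0.04]]

```text
clock: 18.25
ee_pos: [0.5557, -0.1667, 0.0757]
ee_rot: [0.69, 0.724, 0.001, 0.002]
ft_force: [0.0, -0.4, -0.3]
gripper_width: 0.0441
grasp_force: 52.4
```

drive_tool:
  rows:
    - [[0, 0, 0, 0, 0, -0.143, 0.04], [0, 0, 0, 0, 0, 0, 0.04], [0, 0, 0, 0, 0, 0, 0.04]]

```text
clock: 18.55
ee_pos: [0.5532, -0.1661, 0.0754]
ee_rot: [0.737, 0.676, 0.0, 0.0]
ft_force: [-0.7, -0.5, -0.6]
gripper_width: 0.044
grasp_force: 52.4
```

```bash
python3 js.py
```

```text
jig xy mm [   0.5 -115. ] z 0.0754 yaw-jig 0.005 tilt [0.0002 0.0002] F jig [-0.7 -0.6] -0.6 18.55
```

drive_tool:
  rows:
    - [[0, 0, -0.02, 0, 0, -0.004, 0.04], [0, 0, -0.02, 0, 0, 0, 0.04], [0, 0, -0.01, 0, 0, 0, 0.04], [0.0005, 0.005, 0, 0, 0, 0, 0.04], [0.0005, 0.005, 0, 0, 0, 0, 0.04], [0.0005, 0.005, 0, 0, 0, 0, 0.04], [0.0005, 0.005, 0, 0, 0, 0, 0.04], [0.0003, 0.003, 0, 0, 0, 0, 0.04], [0.0002, 0.002, 0, 0, 0, 0, 0.04], [0.0002, 0.002, 0, 0, 0, 0, 0.04], [0.0002, 0.002, 0, 0, 0, 0, 0.04], [0, 0, 0, 0, 0, 0, 0.04]]

```text
clock: 19.75
ee_pos: [0.556, -0.1396, 0.0258]
ee_rot: [0.74, 0.673, -0.002, 0.002]
ft_force: [-1.5, -7.0, 1.2]
gripper_width: 0.0438
grasp_force: 52.6
```

drive_tool:
  rows:
    - [[0.0002, 0.002, 0, 0, 0, 0, 0.04], [0, 0, 0, 0, 0, 0, 0.04]]

```text
clock: 19.95
ee_pos: [0.556, -0.1395, 0.0259]
ee_rot: [0.74, 0.673, -0.003, 0.003]
ft_force: [-3.1, -11.3, 1.9]
gripper_width: 0.0437
grasp_force: 52.6
```

```bash
python3 js.py
```

```text
jig xy mm [  0.8 -88.2] z 0.0259 yaw-jig -0.0044 tilt [-0.0035  0.0033] F jig [ -2.1 -11.6] 1.9 19.95
```

drive_tool:
  rows:
    - [[-0.0009, -0.01, 0, 0, 0, 0, 0.04], [-0.001, -0.014, 0.02, 0, 0, 0.1428, 0.04], [0.005, -0.005, 0.03, 0, 0, 0.1428, 0.04], [0.006, -0.005, 0.03, 0, 0, 0.1428, 0.04], [0.006, -0.005, 0.03, 0, 0, 0.1428, 0.04], [0.01, -0.005, 0.03, 0, 0, 0.1428, 0.04], [0.01, -0.005, 0.03, 0, 0, 0.1428, 0.04], [0.01, 0, 0.03, 0, 0, 0.1428, 0.04], [0.01, 0, 0.02, 0, 0, 0.1428, 0.04], [0.01, 0, 0, 0, 0, 0.1428, 0.04], [0, 0, 0, 0, 0, 0.1428, 0.04], [0, 0, 0, 0, 0, 0.1428, 0.04]]

```text
clock: 21.15
ee_pos: [0.6218, -0.184, 0.2451]
ee_rot: [0.044, 0.999, 0.001, 0.0]
ft_force: [-0.1, 0.4, -0.4]
gripper_width: 0.0444
grasp_force: 52.1
```

drive_tool:
  rows:
    - [[0, 0, 0, 0, 0, 0, 0.04], [0, 0, 0, 0, 0, 0, 0.04]]

```text
clock: 21.35
ee_pos: [0.6213, -0.1841, 0.245]
ee_rot: [0.048, 0.999, 0.0, -0.0]
ft_force: [0.7, 0.6, -0.7]
gripper_width: 0.044
grasp_force: 52.1
```

```bash
python3 js.py
python3 - <<'E'
from model import *
LOOPS[3]=[(x,y,z+24) for x,y,z in LOOPS[3]];LOOPS[4]=rect(-35,35,-45,45,41)
c=robot.calibration('wrist');im=robot.get_image('wrist')[:,:,::-1].copy();cv2.imwrite('pics/w7.png',im)
np.save('w7c.npy',c,allow_pickle=True)
pose=np.load('pose.npy');p=proj('wrist',w([(0,0,40)],*pose),c)[0].astype(int);print(p)
a,b=np.clip(p-[60,50],0,None)
o=overlay(im,'wrist',c,pose,a,b,a+130,b+119,5);cv2.imwrite('pics/o7.png',o);print(a,b)
E
```

```text
jig xy mm [  69.9 -126.7] z 0.245 yaw-jig 1.5658 tilt [ 0.0004 -0.0002] F jig [0.7 0.7] -0.7 21.35
[430 113]
370 63
```

View pics/o7.png

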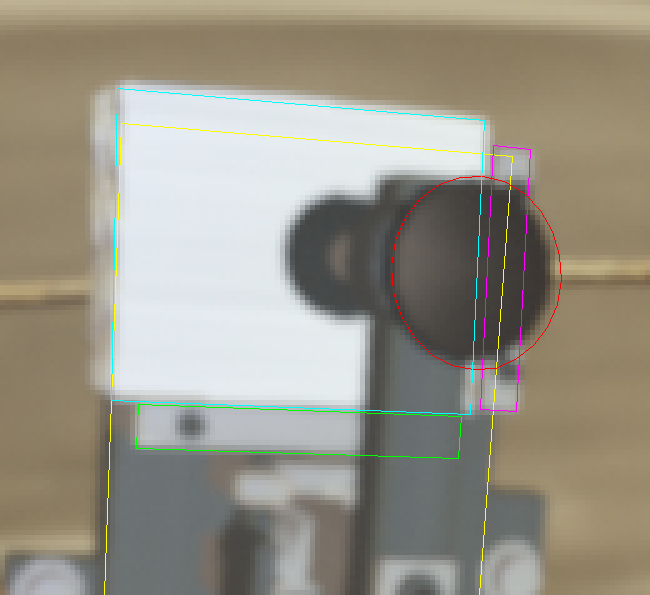

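The top blank's edges lie on both fences: the far edge at row ~405, the left edge at col ~485. Each stop also repeated to within 0.1 mm, at the predicted value in x and 0.8 mm off it in y. Now I'll lay the block back on the bench.

drive_tool:
  rows:
    - [[-0.018, -0.024, -0.025, 0, 0, 0, 0.04], [-0.018, -0.025, -0.03, 0, 0, 0, 0.04], [-0.018, -0.025, -0.03, 0, 0, 0, 0.04], [-0.018, -0.025, -0.03, 0, 0, 0, 0.04], [-0.018, -0.025, -0.03, 0, 0, 0, 0.04], [-0.016, -0.022, -0.03, 0, 0, 0, 0.04], [0, 0, -0.03, 0, 0, 0, 0.04], [0, 0, -0.02, 0, 0, 0, 0.04], [0, 0, 0, 0, 0, 0, 0.04], [0, 0, 0, 0, 0, 0, 0.04]]

```text
clock: 22.4
ee_pos: [0.5154, -0.3301, 0.0205]
ee_rot: [0.047, 0.999, 0.0, -0.0]
ft_force: [-0.4, 0.3, -1.3]
gripper_width: 0.0442
grasp_force: 52.2
```

drive_tool:
  rows:
    - [[0, 0, -0.004, 0, 0, 0, 0.04], [0, 0, -0.002, 0, 0, 0, 0.04], [0, 0, 0, 0, 0, 0, 0.04]]

```text
clock: 22.7
ee_pos: [0.516, -0.3302, 0.015]
ee_rot: [0.046, 0.999, -0.0, 0.001]
ft_force: [-0.7, 0.8, -0.1]
gripper_width: 0.044
grasp_force: 52.2
```

drive_tool:
  rows:
    - [[0, 0, -0.0015, 0, 0, 0, 0.04], [0, 0, 0, 0, 0, 0, 0.04]]

```text
clock: 22.9
ee_pos: [0.5157, -0.3301, 0.013]
ee_rot: [0.047, 0.999, -0.0, 0.0]
ft_force: [0.1, 0.1, 0.3]
gripper_width: 0.0442
grasp_force: 52.3
```

drive_tool:
  rows:
    - [[0, 0, -0.0005, 0, 0, 0, 0.05], [0, 0, 0, 0, 0, 0, 0.065], [0, 0, 0, 0, 0, 0, 0.07], [0, 0, 0, 0, 0, 0, 0.07], [0, 0, 0.02, 0, 0, 0, 0.07], [0, 0, 0.04, 0, 0, 0, 0.07], [0, 0, 0.05, 0, 0, 0, 0.07], [0, 0, 0.05, 0, 0, 0, 0], [0, 0, 0.02, 0, 0, 0, 0]]

```text
clock: 23.8
ee_pos: [0.5176, -0.3316, 0.1981]
ee_rot: [0.047, 0.999, -0.002, 0.004]
ft_force: [1.2, -0.7, -0.2]
gripper_width: 0.0421
grasp_force: 0.0
```

```bash
python3 js.py
```

```text
jig xy mm [ -20. -283.] z 0.1981 yaw-jig 1.5687 tilt [-0.0021  0.0037] F jig [ 1.3 -0.6] -0.2 23.8
```

drive_tool:
  rows:
    - [[0.006, 0.04, 0, 0, 0, 0, 0], [0.0065, 0.04, 0, 0, 0, 0, 0], [0.0065, 0.04, 0, 0, 0, 0, 0], [0.0065, 0.04, 0, 0, 0, 0, 0], [0.0065, 0.04, 0, 0, 0, 0, 0], [0.0065, 0.04, 0, 0, 0, 0, 0], [0.0075, 0.04, 0, 0, 0, 0, 0], [0, 0, 0, 0, 0, 0, 0], [0, 0, -0.025, 0, 0, 0, 0], [0, 0, -0.018, 0, 0, 0, 0], [0, 0, 0, 0, 0, 0, 0], [0, 0, 0, 0, 0, 0, 0]]

```text
clock: 25.0
ee_pos: [0.5611, -0.0506, 0.1494]
ee_rot: [0.047, 0.999, -0.0, -0.0]
ft_force: [-0.0, 0.6, 0.7]
gripper_width: -0.0001
grasp_force: 0.0
```

```bash
python3 js.py
```

```text
jig xy mm [-2.2  0.7] z 0.1494 yaw-jig 1.5682 tilt [-0.0001 -0.0004] F jig [-0.1  0.6] 0.7 25.0
```

drive_tool:
  rows:
    - [[0.002, -0.001, -0.006, 0, 0, 0, 0], [0, 0, -0.005, 0, 0, 0, 0], [0, 0, -0.004, 0, 0, 0, 0], [0, 0, -0.004, 0, 0, 0, 0], [0, 0, -0.004, 0, 0, 0, 0], [0, 0, -0.004, 0, 0, 0, 0], [0, 0, -0.004, 0, 0, 0, 0], [0, 0, 0, 0, 0, 0, 0]]

```text
clock: 25.8
ee_pos: [0.5645, -0.0516, 0.12]
ee_rot: [0.047, 0.999, -0.0, 0.002]
ft_force: [-2.1, -1.3, 6.7]
gripper_width: -0.0001
grasp_force: 3.7
```

drive_tool:
  rows:
    - [[0, 0, -0.003, 0, 0, 0, 0], [0, 0, -0.003, 0, 0, 0, 0], [0, 0, 0, 0, 0, 0, 0]]

```text
clock: 26.1
ee_pos: [0.5646, -0.0516, 0.1152]
ee_rot: [0.047, 0.999, -0.0, 0.002]
ft_force: [-2.9, 0.6, 14.3]
gripper_width: 0.0002
grasp_force: 7.1
```

```bash
python3 js.py
```

```text
jig xy mm [1.3 0.1] z 0.1152 yaw-jig 1.5686 tilt [-0.0003  0.0019] F jig [-2.9  0.3] 14.3 26.1
```

drive_tool:
  rows:
    - [[0, 0, -0.003, 0, 0, 0, 0], [0, 0, -0.002, 0, 0, 0, 0], [0, 0, -0.001, 0, 0, 0, 0], [0, 0, 0, 0, 0, 0, 0]]

```text
clock: 26.5
ee_pos: [0.5646, -0.0516, 0.1094]
ee_rot: [0.047, 0.999, -0.0, 0.002]
ft_force: [-4.3, 0.2, 17.1]
gripper_width: -0.0001
grasp_force: 8.4
```

```bash
python3 js.py
```

```text
jig xy mm [1.4 0.1] z 0.1094 yaw-jig 1.5685 tilt [-0.0003  0.0021] F jig [-4.3 -0.2] 17.1 26.5
```

drive_tool:
  rows:
    - [[0, 0, 0.003, 0, 0, 0, 0], [0, 0, 0.003, 0, 0, 0, 0], [0, 0, 0.004, 0, 0, 0, 0], [0, 0, 0.01, 0, 0, 0, 0], [0, 0, 0.04, 0, 0, 0, 0], [0, 0, 0.04, 0, 0, 0, 0], [0.02, -0.02, 0.03, 0, 0, 0, 0], [0.03, -0.03, 0, 0, 0, 0, 0], [0.03, -0.03, 0, 0, 0, 0, 0], [0, 0, 0, 0, 0, 0, 0], [0, 0, 0, 0, 0, 0, 0]]

```text
clock: 27.6
ee_pos: [0.6434, -0.1317, 0.2356]
ee_rot: [0.047, 0.999, 0.0, -0.001]
ft_force: [-0.8, 0.1, -0.4]
gripper_width: -0.0005
grasp_force: 0.0
```

```bash
python3 js.py
python3 - <<'E'
from model import *
LOOPS[4]=rect(-35,35,-45,45,41)
pose=np.load('pose.npy')
c=robot.calibration('wrist');im=robot.get_image('wrist')[:,:,::-1].copy();cv2.imwrite('pics/w8.png',im)
p=proj('wrist',w([(0,0,60)],*pose),c)[0].astype(int)
a,b=np.clip(p-[50,50],0,None)
o=overlay(im,'wrist',c,pose,a,b,a+100,b+110,5)
sc=robot.get_image('scene')[:,:,::-1].copy();cv2.imwrite('pics/s8.png',sc)
s2=cv2.resize(sc[180:320,310:485],None,fx=1.7,fy=1.7,interpolation=3)
s3=cv2.resize(sc[180:260,320:395],None,fx=4,fy=4,interpolation=3)
out=np.zeros((600,800,3),np.uint8);out[:o.shape[0],:500]=o[:,:500];out[:s2.shape[0],502:502+s2.shape[1]]=s2[:,:298];out[260:260+s3.shape[0],500:]=s3
cv2.imwrite('pics/o8.png',out)
E
```

```text
jig xy mm [ 87.2 -72.5] z 0.2356 yaw-jig 1.5676 tilt [ 0.0003 -0.0008] F jig [-0.8  0. ] -0.4 27.6
```

View pics/o8.png

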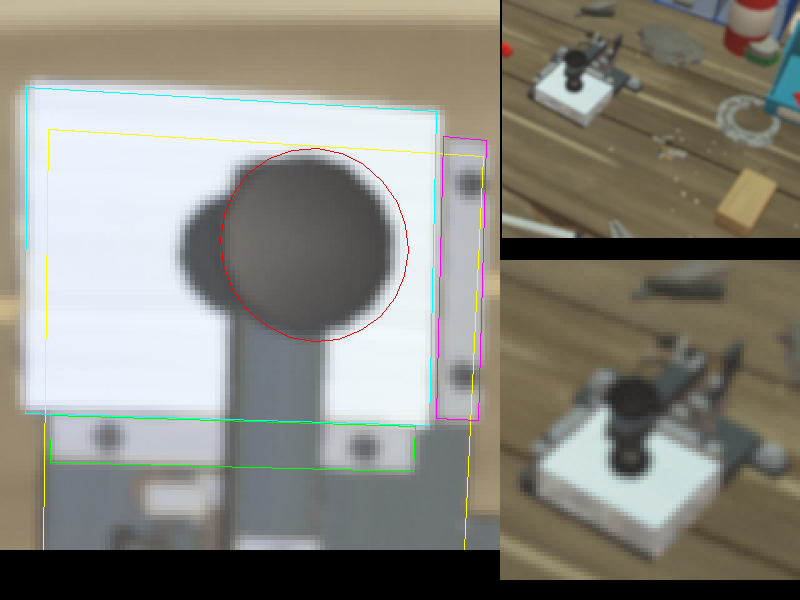

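The stack is square at both fences (far edge row ~415, left edge col ~437). The knob is down at (310,245) with its foot on the stack, and the block lies on the bench at (747,202), clear of the fixture. I'm handing the job in.

```bash
python3 -c "
from plant import robot
print(robot.job_done())"
```

```text
the job is handed in; nothing more can be done
None
```

The job is handed in at about 28 s: hold-down tripped, blanks tapped against both fences with the pine block, block laid back on the bench and hold-down pressed shut on the stack; camera views and push forces agree, but the hand-in returned no verdict.

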